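# Set the grind of the sherd sample mill

## Task

Set the sample mill: turn its adjusting ring clockwise (seen from above) until you feel the burrs just meet, without jamming them, then back the ring off by three clicks. Then throw the lock lever beside it fully over, away from the side it leans to now, and leave the other things on the table where they are.

Things in the scene. Friction and masses are not known exactly. Their poses are not given: they have to be found in the camera images.
- ring (a joint): angle of the adjusting ring, rad: grows as it turns clockwise seen from above (burrs closing), falls as it is backed off. Where the burrs meet differs every time (about 0.2 to 1.4) and can only be felt. One click is 0.419 rad (24 degrees, 15 to the turn), counted from where the burrs meet: the ring rests in a click there and at each click back from there
- ring_top (a point): centre of the ring's top face, on its upright axis, 156 mm above the table; x along the small steel rib that shows how the ring is turned, z up. The ring is a black knurled round collar 56 mm across, 36 mm tall, gripped across from above, with nothing beside it; it stands on the mill's aluminium column (80 mm across, its rim 86 mm across and 118 mm above the table)
- lock_tip (a point): centre of the black ball (26 mm across) on the end of the lock lever, about 104 mm above the table. The lever is a steel rod 10 mm thick; the ball is 80 mm from its level pivot, which lies 34 mm above the table in a grey block (70 by 50 mm, 25 mm tall) on the mill's base plate
- lock (a joint): angle of the lock lever, rad: 0 as it starts, leaning 0.5 rad to the mill's -x side (the robot's side); it swings over the top towards the mill's +x and stops at 1.0, leaning 0.5 rad the other way. About 1 N at the ball moves it; it stays where it is left
- mill: bench mill for grinding pottery samples, fixed to the table: dark base plate 230 by 220 mm, 12 mm thick, with the column, a grey motor block (87 mm tall) on its +x side and the lock lever on its +y side. Origin on the table under the ring's axis; x away from the robot's side, towards the motor; y to the lever, whose pivot is at x 0, y 105 mm; z up
- jar: glass sample jar with white cap, 60 mm across, 85 mm tall, standing; origin at the centre of its underside. A bystander
- brush: finds brush 190 mm long lying on the table, along its x. A bystander
- sherd: curved terracotta rim sherd, about 100 mm wide and 55 mm tall, standing on edge; origin on the table. A bystander
- ring_grip (a point): centre of the ring, 18 mm below its top. How the ring feels: passing a click takes about 0.1 N m in all; once the burrs have met, the resistance climbs beyond that by about 3 N m per radian turned further, and springs back. The burrs count as met when pressed together a little for 0.1 s (0.2 N m in all), and are jammed at about 0.75 N m

How it is judged:
By the outcome, as a careful person would: the job done as asked, in the order asked, and still so for the second after the job is handed in, with the robot touching nothing.
It also fails if it takes over 67 s, if anything falls off the work surface, if the arm or the gripper's body presses on something with over 40 N, if the wrist force passes 120 N, or if a joint passes its speed limit or range.

## Robot

A 6-joint arm with a two-finger parallel gripper is mounted at the origin on the work surface. World frame = base frame: x ahead of the robot, y to its left, z up, the work surface at z = 0. Lengths are in m, angles in degrees, forces in N, time in s.
With the tool pointing down it reaches from about 0.35 to 0.875 m from the base axis. Payload 4.2 kg.
Tool frame: the origin (TCP) lies between the finger pads; the fingertips stand 25 mm ahead of it and the grasp point (between the pads) lies 6 mm ahead of it (r.tips_ahead is the distance from the TCP to the fingertips, in m); z points along the fingers, y is the direction in which the jaws open and shut (so a half turn about z gives the same grasp; the last joint's range is limited). The gripper opens to 87 mm and grips with 3 to 60 N. Pads are 19 mm wide; open, the fingers measure 117 mm over their backs; the gripper's body (75 mm by 190 mm) begins 51 mm behind the grasp point.
Start: joints at [-53.193, 22.042, 0.453, 0, -68.411, -14.817], TCP at [0.234, -0.58, 0.222] pointing down, gripper open.
Joint ranges: [-179.83, 179.83], [-69.29, 118.12], [-61.27, 80.66], [-181.25, 117.63], [-171.15, -9.14], [-177.46, 177.46]. Speed limits (degrees/s): [159.86, 159.86, 180, 180, 180, 180].

## Interface

Orientations are given as a 3x3 rotation matrix whose columns are the frame's x, y, z axes.
In Python, from station import r, vision, finish_job gives the robot as it stands.
- The arm moves only by the shell command python3 -m jog 'ROWS'. ROWS is a JSON object of lists of equal length, an entry for each row: "rot": the turn, a rotation vector about the world's x, y, z in degrees, a list of three; "delta_pos": the shift along the world's x, y, z in mm, a list of three; "grip": the opening in per cent of the stroke, from 0 (shut) to 100 (fully open). A call has 1 to 10 rows; each row shifts and turns the commanded pose from where the row before left it; what a row does not reach is not made up. A row lasts 1/12 s, in which the tool goes at most 41.7 mm and 7.16 degrees, less where a joint would pass 70% of its speed; a pose out of reach is approached as far as the arm can. A call with a gripper value outside its range is refused whole. The fingers move at their own pace and stop on an object; the grip force is fixed at half the most. Time passes only in rows, so rows that do not move let the fingers close. It gives the time, the measured TCP pose, the force and the opening at its end, in the units of the state.
- r.sense(): the state, without advancing time (a new reading comes with each control period).
- vision.capture(name): name is "side" or "top"; returns a dict with "frame" (420x560x3 uint8, red, green, blue), "K" (3x3 intrinsics, pixels), "k1" (the pictures are not rectified: a ray, as slopes to the right and down, at radius r is drawn at 1 + k1 r^2 times it, then the intrinsics apply), "xyz" and "orientation" of the camera in the world. Camera axes: x right, y up, looking along -z (the intrinsics and any distortion apply to the point x, -y, -z); pixel columns grow to the right and rows downward; lengths in m; the calibration is good to about 2 mm. A picture is of the moment at which its call begins. There is no depth.
- finish_job(): hands the job in, once; it reports no verdict.
The state is a dict: "time_s": time; "joints": joint angles; "joint_velocities": joint speeds; "effort": joint torques, N m; "tcp_pos": TCP position; "ee_rot": TCP orientation; "wrist_force": force on the tool from outside, world axes, zero at the start; "moment": the same for the moment, N m; "gripper_width": opening from 0.0 (shut) to 1.0 (fully open).
Only numpy, scipy, OpenCV 4.12 (cv2) and the standard library are available. Lean on these libraries where they do the work, as an engineer would, in place of code of your own. Each camera call takes 0.05 s, during which the arm holds its last target. There are 200 camera calls.

## Working session

There is one attempt and no reset: what is moved stays moved. The work goes in short steps, Python scripts to look and compute and a shell command to move; the robot and the scene stay as the last step left them, time stands still between calls to the robot, and variables do not carry over. Pictures are saved under pics/ and viewed, about 8 in all and at most 12, crops included, and the job is handed in when it is done.

```bash
ls; mkdir -p pics; cat > h.py <<'E'
import numpy as np, cv2
from station import r, vision
def save(cam,name):
    c=vision.capture(cam); cv2.imwrite(f'pics/{name}.png',c['frame'][:,:,::-1]); np.save(f'pics/{name}.npy',{k:np.array(v) for k,v in c.items()},allow_pickle=True); return c
def load(name): return np.load(f'pics/{name}.npy',allow_pickle=True).item()
def ray(c,u,v):
    k=float(c['k1']); p=cv2.undistortPoints(np.array([[[u,v]]],float),np.array(c['K'],float),np.array([k,0,0,0.]))[0,0]
    d=np.array(c['orientation'])@np.array([p[0],-p[1],-1]); return np.array(c['xyz']),d/np.linalg.norm(d)
def tri(*obs):
    A=np.zeros((3,3));b=np.zeros(3)
    for c,u,v in obs:
        o,d=ray(c,u,v);P=np.eye(3)-np.outer(d,d);A+=P;b+=P@o
    x=np.linalg.solve(A,b); return x,[float(np.linalg.norm((np.eye(3)-np.outer(d,d))@(x-o))) for o,d in [ray(*q) for q in obs]]
def atz(c,u,v,z):
    o,d=ray(c,u,v);return o+d*(z-o[2])/d[2]
E
python3 - <<'E'
from h import *
a=save('side','s0');b=save('top','t0')
for c in(a,b):print(c['K'],c['k1'],c['xyz'],c['orientation'])
cv2.imwrite('pics/s0.png',cv2.resize(a['frame'][:,:,::-1],(800,600)));cv2.imwrite('pics/t0.png',cv2.resize(b['frame'][:,:,::-1],(800,600)))
print(r.sense())
E
```

```text
pics
[[381.44028384   0.         283.70261597]
 [  0.         381.44028384 205.66380925]
 [  0.           0.           1.        ]] -0.02857782045725329 [0.07120426 0.47198195 0.81625909] [[-0.68693991  0.5100508  -0.51765021]
 [-0.72663665 -0.49249077  0.47901149]
 [-0.01061776  0.70519573  0.70893317]]
[[467.16133819   0.         283.76622674]
 [  0.         467.16133819 208.39620772]
 [  0.           0.           1.        ]] 0.046270931466788776 [ 0.33697876 -0.01312283  1.28929104] [[ 0.00540443  0.9816864  -0.19042745]
 [-0.99994897  0.00367985 -0.0094088 ]
 [-0.00853575  0.19046858  0.98165618]]
{'time_s': 0.1, 'joints': array([-5.31926168e+01,  2.20866051e+01,  3.87367376e-01, -2.47570924e-02,
       -6.84114361e+01, -1.48145648e+01]), 'joint_velocities': array([ 0.11862171, -0.1285595 ,  0.26211617,  0.05511406, -0.02866559,
       -0.0015556 ]), 'effort': array([-9.03062264e-04, -3.91688597e+01,  1.87935036e+01,  4.23195273e+00,
        1.35008807e-02, -7.21472452e-05]), 'tcp_pos': array([ 0.23384571, -0.57901935,  0.22056617]), 'ee_rot': array([[-9.27290429e-01, -3.74341773e-01, -8.35578938e-04],
       [-3.74342690e-01,  9.27288712e-01,  1.78725311e-03],
       [ 1.05779420e-04,  1.97009557e-03, -9.99998054e-01]]), 'wrist_force': array([ 0.46551364, -0.41241305, -0.21765831]), 'moment': array([0.00691135, 0.01157219, 0.02823266]), 'gripper_width': 1.00214153579322}
```

View pics/s0.png

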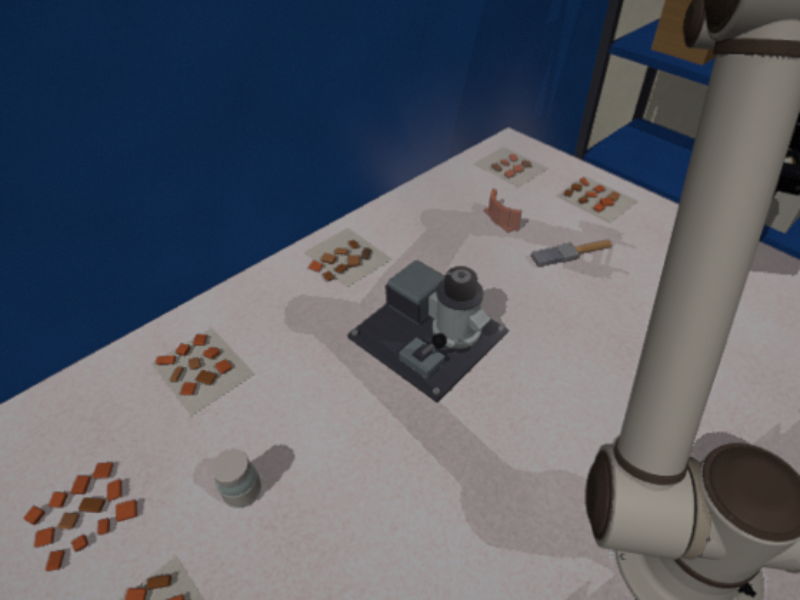

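View pics/t0.png

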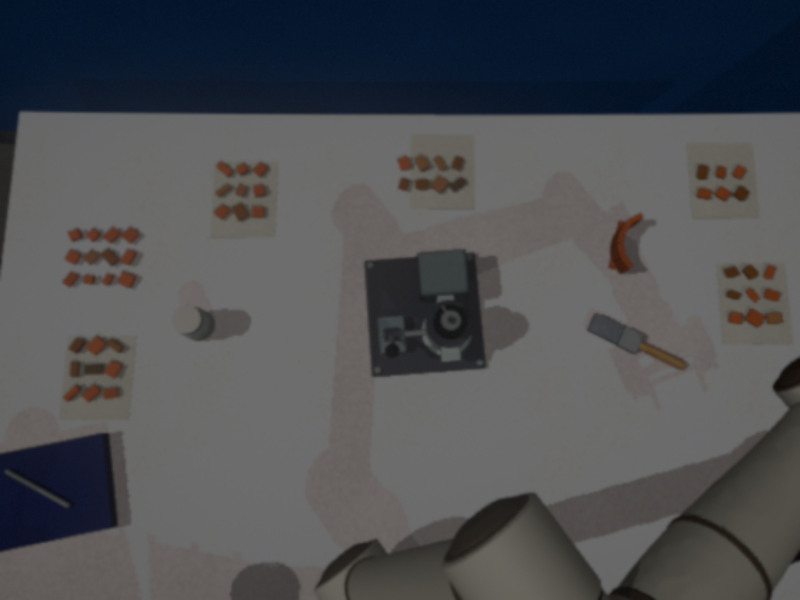

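Both views show the mill clear of the bystanders: ring at about (462,275) side and (451,320) top in the 800 px pictures. Enlarged crops next.

```bash
python3 - <<'E'
from h import *
a=load('s0')['frame'][170:290,235:365,::-1];b=load('t0')['frame'][165:275,245:355,::-1]
a=cv2.resize(a,None,fx=5,fy=5,interpolation=cv2.INTER_CUBIC)[:600]
b=cv2.convertScaleAbs(cv2.resize(b,None,fx=5,fy=5,interpolation=cv2.INTER_CUBIC),alpha=1.8)
cv2.imwrite('pics/s0c.png',a);cv2.imwrite('pics/t0c.png',b)
E
```

```text
(no output)
```

View pics/s0c.png

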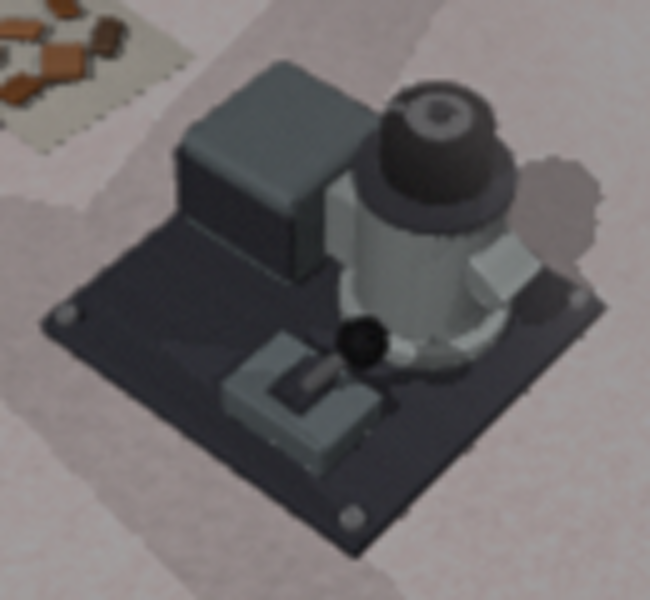

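View pics/t0c.png

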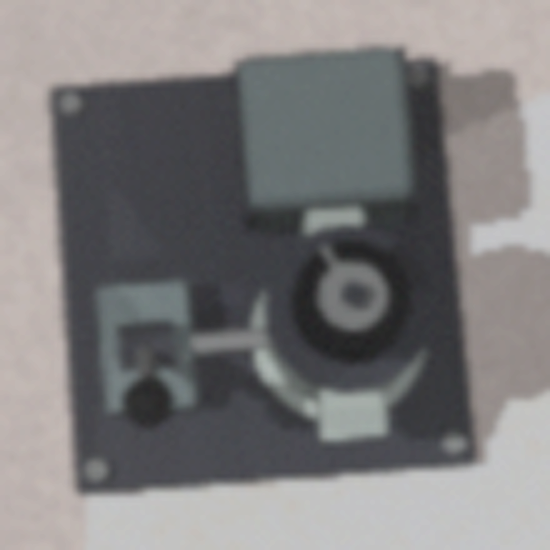

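The side crop shows the ring top's centre at about (440,117) and the ball at (362,341). The top crop has them at (354,295) and (148,401), with the base corners at (52,88), (437,62), (80,492) and (480,460). The rib points to the upper left at (328,255).

```bash
python3 - <<'E'
from h import *
s=load('s0');t=load('t0')
S=lambda x,y:(s,235+(x+.5)/5-.5,170+(y+.5)/5-.5)
T=lambda x,y:(t,245+(x+.5)/5-.5,165+(y+.5)/5-.5)
print('ring',tri(S(440,117),T(354,295)))
print('ball',tri(S(362,341),T(148,401)))
C=[atz(*T(*q),.012) for q in((52,88),(437,62),(80,492),(480,460))];print(np.round(C,4))
C2=[atz(*S(*q),.012) for q in((42,325),(357,557),(607,305))];print(np.round(C2,4))
print('rib',atz(*T(328,255),.156),'ringz',atz(*T(354,295),.156),atz(*S(440,117),.156),'ball',atz(*T(148,401),.104),atz(*S(362,341),.104))
E
```

```text
ring (array([ 0.52049126, -0.07997323,  0.15121513]), [0.0007240082840303067, 0.0007240082840304855])
ball (array([0.47356267, 0.02266467, 0.09988355]), [0.0008160002069546044, 0.0008160002069545225])
[[ 0.6596  0.0805  0.012 ]
 [ 0.6754 -0.1363  0.012 ]
 [ 0.4331  0.0614  0.012 ]
 [ 0.4516 -0.1565  0.012 ]]
[[ 0.6546  0.0874  0.012 ]
 [ 0.4279  0.0702  0.012 ]
 [ 0.4472 -0.1491  0.012 ]]
rib [ 0.53899699 -0.06744743  0.156     ] ringz [ 0.51911206 -0.08008702  0.156     ] [ 0.51790169 -0.0756638   0.156     ] ball [0.47241236 0.02208223 0.104     ] [0.47196684 0.02564526 0.104     ]
```

```bash
python3 -m jog '{"delta_pos":[[15.9,27.8,0],[15.9,27.8,0],[15.9,27.8,0],[15.9,27.8,0],[15.9,27.8,0],[15.9,27.8,0],[15.9,27.8,0],[15.9,27.8,0],[15.9,27.8,0]],"rot":[[0,0,0],[0,0,0],[0,0,0],[0,0,0],[0,0,0],[0,0,0],[0,0,0],[0,0,0],[0,0,0]],"grip":[100,100,100,100,100,100,100,100,100]}'
python3 -m jog '{"delta_pos":[[15.9,27.8,0],[15.9,27.8,0],[15.9,27.8,0],[15.9,27.8,0],[15.9,27.8,0],[15.9,27.8,0],[15.9,27.8,0],[15.9,27.8,0],[15.9,27.8,0],[0,0,0]],"rot":[[0,0,0],[0,0,0],[0,0,0],[0,0,0],[0,0,0],[0,0,0],[0,0,0],[0,0,0],[0,0,0],[0,0,0]],"grip":[100,100,100,100,100,100,100,100,100,100]}'
python3 - <<'E'
from h import *
s=r.sense();print(s['joints'],s['tcp_pos'],s['wrist_force'],s['moment'])
a=save('side','s1');b=save('top','t1')
a=cv2.resize(a['frame'][130:290,235:365,::-1],None,fx=3.7,fy=3.7,interpolation=cv2.INTER_CUBIC)
cv2.imwrite('pics/s1c.png',a)
E
```

```text
time_s: 0.85
tcp_pos: [0.3774, -0.3277, 0.2212]
ee_rot: [[-0.927, -0.374, -0.001], [-0.374, 0.927, 0.0], [0.0, 0.001, -1.0]]
wrist_force: [0.0, 0.0, 0.4]
gripper_width: 0.997
time_s: 1.68
tcp_pos: [0.5225, -0.0754, 0.221]
ee_rot: [[-0.926, -0.379, 0.001], [-0.379, 0.926, 0.0], [-0.001, 0.0, -1.0]]
wrist_force: [-0.4, -0.6, 0.2]
gripper_width: 0.997
[ 9.39422979e+00  1.25952550e+01 -1.31817971e+01 -1.88957279e-02
 -6.41792960e+01 -7.71372611e+01] [ 0.52254254 -0.07542746  0.22096786] [-0.4177459  -0.59774829  0.19067434] [0.02427993 0.08064283 0.03766459]
```

View pics/s1c.png

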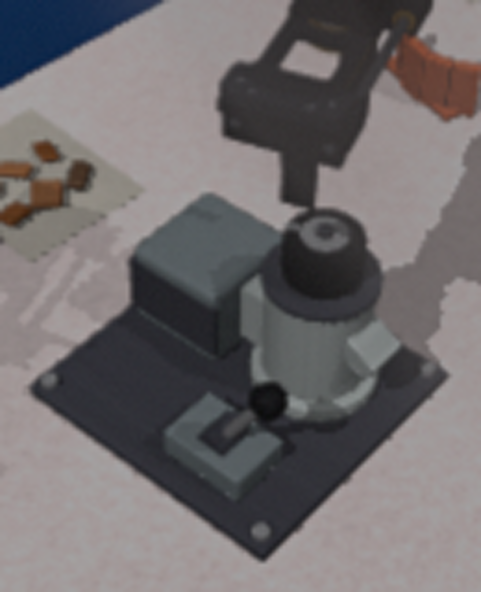

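The side crop shows the open gripper above the ring, with nothing disturbed. I'll turn the wrist so joint 6 has room to go clockwise, then descend and grip.

```bash
python3 -m jog '{"delta_pos":[[-1,-1,0],[-1,-1,0],[-1,-0.5,0],[0,0,0],[0,0,0],[0,0,0],[0,0,0],[0,0,0],[0,0,-10],[0,0,-10]],"rot":[[0,0,6.5],[0,0,6.5],[0,0,6.5],[0,0,6.5],[0,0,6.5],[0,0,6.5],[0,0,6.5],[0,0,6.5],[0,0,6.5],[0,0,6.5]],"grip":[100,100,100,100,100,100,100,100,100,100]}'
python3 -m jog '{"delta_pos":[[0,0,-10],[0,0,-10],[0,0,-10],[0,0,-10],[0,0,-10],[0,0,-1],[0,0,0]],"rot":[[0,0,0],[0,0,0],[0,0,0],[0,0,0],[0,0,0],[0,0,0],[0,0,0]],"grip":[100,100,100,100,100,100,100]}'
python3 -c "
from h import *
s=r.sense();print(s['wrist_force'],s['moment'],s['joints'])"
python3 -m jog '{"delta_pos":[[0,0,0],[0,0,0],[0,0,0],[0,0,0],[0,0,0],[0,0,0],[0,0,0],[0,0,0],[0,0,0],[0,0,0]],"rot":[[0,0,0],[0,0,0],[0,0,0],[0,0,0],[0,0,0],[0,0,0],[0,0,0],[0,0,0],[0,0,0],[0,0,0]],"grip":[62,62,62,62,62,62,62,62,62,62]}'
python3 -c "
from h import *
s=r.sense();print(s['wrist_force'],s['moment'])"
```

```text
time_s: 2.62
tcp_pos: [0.5168, -0.0826, 0.2018]
ee_rot: [[-0.049, -0.999, 0.001], [-0.999, 0.049, 0.0], [-0.0, -0.001, -1.0]]
wrist_force: [-0.2, -0.0, -0.4]
gripper_width: 1.001
time_s: 3.2
tcp_pos: [0.5168, -0.0817, 0.1496]
ee_rot: [[-0.053, -0.999, -0.002], [-0.999, 0.053, -0.0], [0.0, 0.002, -1.0]]
wrist_force: [0.0, -0.5, -0.4]
gripper_width: 1.0
[ 0.04962577 -0.52070332 -0.42375084] [ 0.05211129  0.07184584 -0.01641875] [ 8.80280881e+00  1.60749552e+01 -1.96544060e+01  3.81045223e-03
 -5.43811585e+01 -1.18403685e+01]
time_s: 4.03
tcp_pos: [0.5182, -0.0816, 0.1508]
ee_rot: [[-0.052, -0.999, 0.002], [-0.999, 0.052, 0.0], [-0.0, -0.002, -1.0]]
wrist_force: [3.7, -0.8, -1.7]
gripper_width: 0.631
[ 3.74897321 -0.84348286 -1.71123631] [-0.11090252 -0.88461709 -0.15332656]
```

```bash
cat > f.py <<'E'
from h import *
import sys
s=r.sense();R=s['ee_rot'];yaw=np.degrees(np.arctan2(R[0,1],R[1,1]))  # grows as the tool turns clockwise
mz=s['moment'][2];print('t %.2f cw %.2f F %s M %s tcp %s g %.3f'%(s['time_s'],yaw,s['wrist_force'].round(1),s['moment'].round(3),s['tcp_pos'].round(4),s['gripper_width']))
if len(sys.argv)>1 and abs(mz)>float(sys.argv[1]): sys.exit(1)
E
python3 -m jog '{"delta_pos":[[0,0,0],[1,1,0],[1,1,0],[0,0,0]],"rot":[[0,0,0],[0,0,0],[0,0,0],[0,0,0]],"grip":[75,75,75,75]}' ; python3 f.py
python3 -m jog '{"delta_pos":[[0,0,0],[0,0,0],[0,0,0],[0,0,0],[0,0,0],[0,0,0]],"rot":[[0,0,0],[0,0,0],[0,0,0],[0,0,0],[0,0,0],[0,0,0]],"grip":[40,40,40,40,40,40]}'; python3 f.py;  python3 f.py
```

```text
time_s: 4.37
tcp_pos: [0.5187, -0.0795, 0.1503]
ee_rot: [[-0.052, -0.999, -0.002], [-0.999, 0.052, -0.0], [0.0, 0.002, -1.0]]
wrist_force: [-0.4, -1.4, -0.0]
gripper_width: 0.741
t 4.37 cw -86.99 F [-0.4 -1.4 -0. ] M [0.061 0.1   0.044] tcp [ 0.5187 -0.0795  0.1503] g 0.741
time_s: 4.87
tcp_pos: [0.5184, -0.0796, 0.1504]
ee_rot: [[-0.053, -0.999, -0.002], [-0.999, 0.053, 0.0], [0.0, 0.002, -1.0]]
wrist_force: [-2.7, 0.8, 1.9]
gripper_width: 0.626
t 4.87 cw -86.98 F [-2.7  0.8  1.9] M [ 0.327  1.006 -0.007] tcp [ 0.5184 -0.0796  0.1504] g 0.626
t 4.87 cw -86.98 F [-2.7  0.8  1.9] M [ 0.327  1.006 -0.007] tcp [ 0.5184 -0.0796  0.1504] g 0.626
```

```bash

python3 -m jog '{"delta_pos":[[0,0,0],[0,0,0]],"rot":[[0,0,-3],[0,0,0]],"grip":[40,40]}' >/dev/null; python3 f.py 0.2 && 
python3 -m jog '{"delta_pos":[[0,0,0],[0,0,0]],"rot":[[0,0,-3],[0,0,0]],"grip":[40,40]}' >/dev/null; python3 f.py 0.2 && 
python3 -m jog '{"delta_pos":[[0,0,0],[0,0,0]],"rot":[[0,0,-3],[0,0,0]],"grip":[40,40]}' >/dev/null; python3 f.py 0.2
```

```text
t 5.03 cw -83.94 F [-4.8  0.5  2.5] M [0.349 1.221 0.005] tcp [ 0.5182 -0.0796  0.1504] g 0.626
t 5.20 cw -80.98 F [-5.1  1.   3.8] M [5.060e-01 1.599e+00 1.000e-03] tcp [ 0.5181 -0.0796  0.1504] g 0.624
t 5.37 cw -77.99 F [-5.8  0.4  3.6] M [ 0.584  1.666 -0.049] tcp [ 0.5179 -0.0796  0.1504] g 0.626
```

```bash

python3 -m jog '{"delta_pos":[[-0.5,0,0],[0,0,0]],"rot":[[0,0,-3],[0,0,0]],"grip":[40,40]}' >/dev/null; python3 f.py 0.17 && 
python3 -m jog '{"delta_pos":[[-0.5,0,0],[0,0,0]],"rot":[[0,0,-3],[0,0,0]],"grip":[40,40]}' >/dev/null; python3 f.py 0.17 && 
python3 -m jog '{"delta_pos":[[0,0,0],[0,0,0]],"rot":[[0,0,-3],[0,0,0]],"grip":[40,40]}' >/dev/null; python3 f.py 0.17 &&
python3 -m jog '{"delta_pos":[[0,0,0],[0,0,0]],"rot":[[0,0,-3],[0,0,0]],"grip":[40,40]}' >/dev/null; python3 f.py 0.17 &&
python3 -m jog '{"delta_pos":[[0,0,0],[0,0,0]],"rot":[[0,0,-3],[0,0,0]],"grip":[40,40]}' >/dev/null; python3 f.py 0.17
```

```text
t 5.53 cw -74.99 F [-5.2  1.8  2.9] M [ 0.556  1.475 -0.021] tcp [ 0.5177 -0.0795  0.1504] g 0.625
t 5.70 cw -72.01 F [-4.2  1.2  2.9] M [ 0.627  1.406 -0.177] tcp [ 0.5175 -0.0795  0.1504] g 0.633
t 5.70 cw -72.01 F [-4.2  1.2  2.9] M [ 0.627  1.406 -0.177] tcp [ 0.5175 -0.0795  0.1504] g 0.633
t 5.70 cw -72.01 F [-4.2  1.2  2.9] M [ 0.627  1.406 -0.177] tcp [ 0.5175 -0.0795  0.1504] g 0.633
t 5.70 cw -72.01 F [-4.2  1.2  2.9] M [ 0.627  1.406 -0.177] tcp [ 0.5175 -0.0795  0.1504] g 0.633
```

```bash

for i in 1 2 3 4; do python3 -m jog '{"delta_pos":[[0,0,0]],"rot":[[0,0,0]],"grip":[40]}' >/dev/null; python3 f.py; done
```

```text
t 5.78 cw -72.10 F [-5.   2.8  3.6] M [0.708 1.491 0.003] tcp [ 0.5176 -0.0795  0.1504] g 0.629
t 5.87 cw -72.11 F [-4.8  2.9  1.6] M [ 0.754  1.505 -0.01 ] tcp [ 0.5175 -0.0795  0.1504] g 0.628
t 5.95 cw -72.11 F [-5.8  2.6  3.3] M [ 0.667  1.474 -0.03 ] tcp [ 0.5176 -0.0795  0.1504] g 0.622
t 6.03 cw -72.11 F [-4.5  2.1  3.3] M [ 0.787  1.538 -0.028] tcp [ 0.5175 -0.0795  0.1503] g 0.625
```

```bash

python3 -m jog '{"delta_pos":[[-0.5,0,0],[0,0,0]],"rot":[[0,0,-3],[0,0,0]],"grip":[40,40]}' >/dev/null; python3 f.py 0.2 && 
python3 -m jog '{"delta_pos":[[-0.5,0.5,0],[0,0,0]],"rot":[[0,0,-3],[0,0,0]],"grip":[40,40]}' >/dev/null; python3 f.py 0.2 && 
python3 -m jog '{"delta_pos":[[0,0,0],[0,0,0]],"rot":[[0,0,-3],[0,0,0]],"grip":[40,40]}' >/dev/null; python3 f.py 0.2 &&
python3 -m jog '{"delta_pos":[[0,0,0],[0,0,0]],"rot":[[0,0,-3],[0,0,0]],"grip":[40,40]}' >/dev/null; python3 f.py 0.2 &&
python3 -m jog '{"delta_pos":[[0,0,0],[0,0,0]],"rot":[[0,0,-3],[0,0,0]],"grip":[40,40]}' >/dev/null; python3 f.py 0.2
```

```text
t 6.20 cw -69.03 F [-4.2  2.6  2. ] M [ 0.789  1.345 -0.102] tcp [ 0.5174 -0.0794  0.1504] g 0.625
t 6.37 cw -66.06 F [-2.6 -0.2  0.5] M [ 0.117  1.072 -0.1  ] tcp [ 0.5172 -0.0793  0.1504] g 0.626
t 6.53 cw -63.09 F [-4.6  1.8  1.4] M [ 0.321  1.229 -0.003] tcp [ 0.517  -0.0792  0.1504] g 0.630
t 6.70 cw -60.12 F [-4.4  0.9  1.7] M [0.416 1.431 0.038] tcp [ 0.5169 -0.0791  0.1504] g 0.627
t 6.87 cw -57.11 F [-5.4  2.2  2.2] M [0.554 1.414 0.1  ] tcp [ 0.5167 -0.0791  0.1504] g 0.631
```

```bash

python3 -m jog '{"delta_pos":[[-0.5,0,0],[0,0,0]],"rot":[[0,0,-2],[0,0,0]],"grip":[40,40]}' >/dev/null; python3 f.py 0.18 && 
python3 -m jog '{"delta_pos":[[-0.5,0,0],[0,0,0]],"rot":[[0,0,-2],[0,0,0]],"grip":[40,40]}' >/dev/null; python3 f.py 0.18 && 
python3 -m jog '{"delta_pos":[[0,0,0],[0,0,0]],"rot":[[0,0,-2],[0,0,0]],"grip":[40,40]}' >/dev/null; python3 f.py 0.18 &&
python3 -m jog '{"delta_pos":[[0,0,0],[0,0,0]],"rot":[[0,0,-2],[0,0,0]],"grip":[40,40]}' >/dev/null; python3 f.py 0.18 &&
python3 -m jog '{"delta_pos":[[0,0,0],[0,0,0]],"rot":[[0,0,-2],[0,0,0]],"grip":[40,40]}' >/dev/null; python3 f.py 0.18
```

```text
t 7.03 cw -55.14 F [-3.4  1.3  1.3] M [0.608 1.272 0.007] tcp [ 0.5166 -0.079   0.1504] g 0.629
t 7.20 cw -53.11 F [-3.4  2.2  0.4] M [0.638 0.955 0.004] tcp [ 0.5165 -0.0789  0.1504] g 0.620
t 7.37 cw -51.09 F [-2.9  2.7 -0.3] M [ 0.806  0.969 -0.03 ] tcp [ 0.5164 -0.0789  0.1504] g 0.626
t 7.53 cw -49.08 F [-3.4  3.1  0. ] M [ 1.007  1.017 -0.093] tcp [ 0.5163 -0.0788  0.1504] g 0.628
t 7.70 cw -47.07 F [-3.3  3.3  0.8] M [ 1.107  1.171 -0.128] tcp [ 0.5162 -0.0788  0.1504] g 0.623
```

```bash

python3 -m jog '{"delta_pos":[[-0.5,0.5,0],[0,0,0]],"rot":[[0,0,-3],[0,0,0]],"grip":[40,40]}' >/dev/null; python3 f.py 0.18 && 
python3 -m jog '{"delta_pos":[[-0.5,0.5,0],[0,0,0]],"rot":[[0,0,-3],[0,0,0]],"grip":[40,40]}' >/dev/null; python3 f.py 0.18 && 
python3 -m jog '{"delta_pos":[[0,0.5,0],[0,0,0]],"rot":[[0,0,-3],[0,0,0]],"grip":[40,40]}' >/dev/null; python3 f.py 0.18 &&
python3 -m jog '{"delta_pos":[[0,0,0],[0,0,0]],"rot":[[0,0,-2],[0,0,0]],"grip":[40,40]}' >/dev/null; python3 f.py 0.18 &&
python3 -m jog '{"delta_pos":[[0,0,0],[0,0,0]],"rot":[[0,0,-2],[0,0,0]],"grip":[40,40]}' >/dev/null; python3 f.py 0.18
```

```text
t 7.87 cw -44.05 F [-2.   1.7 -0.9] M [ 0.635  0.654 -0.137] tcp [ 0.516  -0.0786  0.1504] g 0.625
t 8.03 cw -41.08 F [ 0.3 -0.4 -2.8] M [ 0.071  0.231 -0.119] tcp [ 0.5159 -0.0784  0.1505] g 0.626
t 8.20 cw -38.13 F [ 0.4 -1.9 -3.4] M [-0.474  0.06   0.018] tcp [ 0.5158 -0.0782  0.1505] g 0.625
t 8.37 cw -36.16 F [ 0.  -2.2 -4. ] M [-0.555  0.005  0.109] tcp [ 0.5157 -0.0781  0.1505] g 0.622
t 8.53 cw -34.12 F [ 0.4 -2.4 -3.8] M [-0.591 -0.045 -0.048] tcp [ 0.5156 -0.078   0.1505] g 0.632
```

```bash

python3 -m jog '{"delta_pos":[[0,-0.5,0],[0,0,0]],"rot":[[0,0,-2],[0,0,0]],"grip":[40,40]}' >/dev/null; python3 f.py 0.18 && 
python3 -m jog '{"delta_pos":[[0,0,0],[0,0,0]],"rot":[[0,0,-2],[0,0,0]],"grip":[40,40]}' >/dev/null; python3 f.py 0.18 && 
python3 -m jog '{"delta_pos":[[0,0,0],[0,0,0]],"rot":[[0,0,-2],[0,0,0]],"grip":[40,40]}' >/dev/null; python3 f.py 0.18 &&
python3 -m jog '{"delta_pos":[[0,0,0],[0,0,0]],"rot":[[0,0,-2],[0,0,0]],"grip":[40,40]}' >/dev/null; python3 f.py 0.18 &&
python3 -m jog '{"delta_pos":[[0,0,0],[0,0,0]],"rot":[[0,0,-3],[0,0,0]],"grip":[40,40]}' >/dev/null; python3 f.py 0.18
```

```text
t 8.70 cw -32.10 F [ 0.2 -0.2 -3.9] M [ 0.036 -0.002  0.008] tcp [ 0.5156 -0.0779  0.1505] g 0.627
t 8.87 cw -30.10 F [ 0.8  0.7 -4.4] M [ 0.263 -0.062  0.027] tcp [ 0.5155 -0.0778  0.1505] g 0.624
t 9.03 cw -28.08 F [ 0.1  1.5 -3.2] M [ 0.442 -0.002 -0.097] tcp [ 0.5154 -0.0778  0.1505] g 0.625
t 9.20 cw -26.07 F [-0.5  1.5 -3.6] M [ 0.679  0.116 -0.111] tcp [ 0.5154 -0.0777  0.1505] g 0.626
t 9.37 cw -23.04 F [ 0.2  2.9 -3. ] M [ 1.137  0.115 -0.115] tcp [ 0.5153 -0.0776  0.1505] g 0.626
```

```bash

python3 -m jog '{"delta_pos":[[0,0.5,0],[0,0,0]],"rot":[[0,0,-3],[0,0,0]],"grip":[40,40]}' >/dev/null; python3 f.py 0.18 && 
python3 -m jog '{"delta_pos":[[0,0.5,0],[0,0,0]],"rot":[[0,0,-3],[0,0,0]],"grip":[40,40]}' >/dev/null; python3 f.py 0.18 && 
python3 -m jog '{"delta_pos":[[0,0,0],[0,0,0]],"rot":[[0,0,-2],[0,0,0]],"grip":[40,40]}' >/dev/null; python3 f.py 0.18 &&
python3 -m jog '{"delta_pos":[[0,0,0],[0,0,0]],"rot":[[0,0,-1],[0,0,0]],"grip":[40,40]}' >/dev/null; python3 f.py 0.18 &&
python3 -m jog '{"delta_pos":[[0,0,0],[0,0,0]],"rot":[[0,0,-1],[0,0,0]],"grip":[40,40]}' >/dev/null; python3 f.py 0.18
```

```text
t 9.53 cw -20.07 F [ 0.   1.7 -4. ] M [ 0.851  0.131 -0.175] tcp [ 0.5152 -0.0773  0.1505] g 0.630
t 9.70 cw -17.09 F [-0.   1.6 -3.5] M [ 0.568  0.116 -0.124] tcp [ 0.5152 -0.0772  0.1505] g 0.627
t 9.87 cw -15.13 F [ 0.2  2.  -4. ] M [ 0.661  0.173 -0.031] tcp [ 0.5152 -0.077   0.1505] g 0.632
t 10.03 cw -14.07 F [-1.3  1.5 -3.1] M [0.821 0.18  0.052] tcp [ 0.5152 -0.077   0.1505] g 0.627
t 10.20 cw -13.01 F [ 0.6  3.4 -4.8] M [0.949 0.177 0.216] tcp [ 0.5152 -0.0769  0.1505] g 0.623
```

```bash

python3 -m jog '{"delta_pos":[[0,0,0]],"rot":[[0,0,0]],"grip":[40]}' >/dev/null; python3 f.py
python3 -m jog '{"delta_pos":[[0,0,0],[0,0,0]],"rot":[[0,0,-1],[0,0,0]],"grip":[40,40]}' >/dev/null; python3 f.py 0.35 &&
python3 -m jog '{"delta_pos":[[0,0,0]],"rot":[[0,0,0]],"grip":[40]}' >/dev/null; python3 f.py 0.35 &&
python3 -m jog '{"delta_pos":[[0,0,0]],"rot":[[0,0,0]],"grip":[40]}' >/dev/null; python3 f.py
```

```text
t 10.28 cw -13.04 F [-0.4  2.7 -5.1] M [1.098 0.255 0.154] tcp [ 0.5152 -0.0769  0.1505] g 0.629
t 10.45 cw -11.97 F [ 0.2  4.5 -4.3] M [1.267 0.209 0.199] tcp [ 0.5151 -0.0769  0.1505] g 0.627
t 10.53 cw -11.99 F [-1.6  4.9 -2.1] M [1.386 0.233 0.198] tcp [ 0.5152 -0.0769  0.1505] g 0.622
t 10.62 cw -11.99 F [-0.9  4.5 -3.8] M [1.398 0.257 0.183] tcp [ 0.5152 -0.0769  0.1505] g 0.628
```

```bash

python3 -m jog '{"delta_pos":[[0,0,0],[0,0,0]],"rot":[[0,0,-1],[0,0,0]],"grip":[40,40]}' >/dev/null; python3 f.py 0.33 &&
python3 -m jog '{"delta_pos":[[0,-0.5,0],[0,0,0]],"rot":[[0,0,-1],[0,0,0]],"grip":[40,40]}' >/dev/null; python3 f.py 0.4 
python3 -m jog '{"delta_pos":[[0,0,0]],"rot":[[0,0,0]],"grip":[40]}' >/dev/null; python3 f.py 0.35
python3 -m jog '{"delta_pos":[[0,0,0]],"rot":[[0,0,0]],"grip":[40]}' >/dev/null; python3 f.py
```

```text
t 10.78 cw -10.94 F [-0.9  4.8 -3.1] M [1.484 0.282 0.332] tcp [ 0.5152 -0.0769  0.1505] g 0.629
t 10.78 cw -10.94 F [-0.9  4.8 -3.1] M [1.484 0.282 0.332] tcp [ 0.5152 -0.0769  0.1505] g 0.629
t 10.87 cw -10.97 F [-1.6  4.3 -2.7] M [1.568 0.351 0.273] tcp [ 0.5152 -0.0769  0.1505] g 0.627
t 10.95 cw -10.97 F [-1.6  4.7 -3.8] M [1.55  0.349 0.324] tcp [ 0.5152 -0.0769  0.1505] g 0.624
```

The burrs have met: about 0.30 N m, held for more than 0.1 s. The zero crossing is near -14.7°, so three clicks back is near -86.7°. Backing off 76°.

```bash

python3 -m jog '{"delta_pos":[[0,-0.3,0],[0,-0.3,0],[0,0,0],[0,0,0],[0,0,0],[0,0,0],[0,0,0],[0,0,0],[0,0,0],[0,0,0]],"rot":[[0,0,4],[0,0,4],[0,0,4],[0,0,4],[0,0,4],[0,0,4],[0,0,4],[0,0,4],[0,0,4],[0,0,0]],"grip":[40,40,40,40,40,40,40,40,40,40]}' >/dev/null; python3 f.py
python3 -m jog '{"delta_pos":[[0.4,0,0],[0.4,0,0],[0,0,0],[0,0,0],[0,0,0]],"rot":[[0,0,4],[0,0,4],[0,0,4],[0,0,4],[0,0,0]],"grip":[40,40,40,40,40]}' >/dev/null; python3 f.py
python3 -m jog '{"delta_pos":[[0.4,0,0],[0.4,0,0],[0,0,0],[0,0,0]],"rot":[[0,0,4],[0,0,4],[0,0,4],[0,0,0]],"grip":[40,40,40,40]}' >/dev/null; python3 f.py
python3 -m jog '{"delta_pos":[[0,0,0],[0,0,0],[0,0,0]],"rot":[[0,0,4],[0,0,2],[0,0,0]],"grip":[40,40,40]}' >/dev/null; python3 f.py
python3 -m jog '{"delta_pos":[[0,0,0],[0,0,0]],"rot":[[0,0,3],[0,0,0]],"grip":[40,40]}' >/dev/null; python3 f.py
python3 -m jog '{"delta_pos":[[0,0,0],[0,0,0]],"rot":[[0,0,2.7],[0,0,0]],"grip":[40,40]}' >/dev/null; python3 f.py
```

```text
t 11.78 cw -46.99 F [ 2.2 -3.  -6.2] M [-0.348 -0.777 -0.067] tcp [ 0.5161 -0.0786  0.1505] g 0.623
t 12.20 cw -62.97 F [ 4.2 -3.7 -8.3] M [-1.029 -0.854  0.009] tcp [ 0.5169 -0.0791  0.1505] g 0.630
t 12.53 cw -74.97 F [ 3.3 -4.9 -7.5] M [-1.398 -0.835  0.055] tcp [ 0.5175 -0.0793  0.1505] g 0.627
t 12.78 cw -80.93 F [ 4.4 -5.  -8.9] M [-1.5   -0.996  0.173] tcp [ 0.5179 -0.0794  0.1506] g 0.625
t 12.95 cw -83.95 F [ 5.  -4.6 -8.2] M [-1.554 -1.075  0.152] tcp [ 0.5181 -0.0794  0.1506] g 0.626
t 13.12 cw -86.63 F [ 4.9 -4.8 -9.5] M [-1.633 -1.216  0.016] tcp [ 0.5182 -0.0794  0.1506] g 0.629
```

```bash

python3 -m jog '{"delta_pos":[[0,0,0],[0,0,0],[0,0,0],[0,0,0],[0,0,0],[0,0,0],[0,0,0],[0,0,10],[0,0,20],[0,0,20]],"rot":[[0,0,0],[0,0,0],[0,0,0],[0,0,0],[0,0,0],[0,0,0],[0,0,0],[0,0,0],[0,0,0],[0,0,0]],"grip":[75,85,90,90,90,90,90,90,90,90]}' >/dev/null; python3 f.py
python3 -m jog '{"delta_pos":[[-20,0,20],[-30,0,10],[-30,10,0],[-30,10,0],[-30,20,0],[-10,20,0],[0,20,0],[0,20,0],[0,0,0],[0,0,0]],"rot":[[0,0,0],[0,0,0],[0,0,0],[0,0,0],[0,0,0],[0,0,0],[0,0,0],[0,0,0],[0,0,0],[0,0,0]],"grip":[60,50,40,30,20,10,0,0,0,0]}' >/dev/null; python3 f.py
python3 - <<'E'
from h import *
s=save('side','s2');b=save('top','t2');print(r.sense()['joints'])
p=cv2.convertScaleAbs(cv2.resize(b['frame'][165:275,245:355,::-1],None,fx=5,fy=5,interpolation=cv2.INTER_CUBIC),alpha=1.8)
cv2.imwrite('pics/t2c.png',p)
# compare rib with start
E
```

```text
t 13.95 cw -86.70 F [0.2 0.9 0.5] M [ 0.023 -0.003 -0.072] tcp [ 0.5165 -0.0778  0.2013] g 0.899
t 14.78 cw -86.83 F [-0.1 -0.3 -0.3] M [-0.032  0.133  0.047] tcp [0.3669 0.023  0.2314] g 0.228
[ 2.92244922e+01 -4.89462816e+00 -3.09226930e+01  6.72850699e-03
 -6.39539343e+01 -3.25345534e+01]
```

View pics/t2c.png

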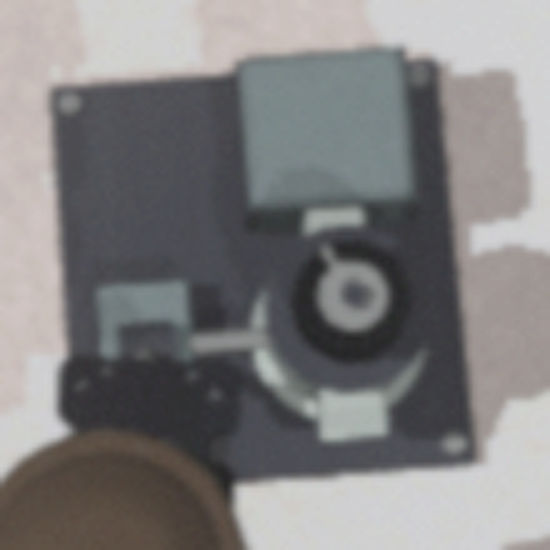

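The rib is back at (328,255), as at the start, which agrees with 72° back from a meeting point 72° on. Next I'll lower the closed fingers behind the ball, on the robot's side.

```bash

python3 -m jog '{"delta_pos":[[10,0,0],[10,0,-10],[12,0,-20],[0,0,-25],[0,0,-25],[0,0,-20],[0,0,-15],[0,0,0]],"rot":[[0,0,0],[0,0,0],[0,0,0],[0,0,0],[0,0,0],[0,0,0],[0,0,0],[0,0,0]],"grip":[0,0,0,0,0,0,0,0]}' >/dev/null; python3 f.py
python3 -m jog '{"delta_pos":[[7,0,0],[7,0,0],[7,0,0],[7,0,0],[7,0.5,0],[7,0.5,0],[7,0.5,0],[7,0.5,0],[7,0.5,0],[0,0,0]],"rot":[[0,0,0],[0,0,0],[0,0,0],[0,0,0],[0,0,0],[0,0,0],[0,0,0],[0,0,0],[0,0,0],[0,0,0]],"grip":[0,0,0,0,0,0,0,0,0,0]}' >/dev/null; python3 f.py
python3 - <<'E'
from h import *
s=save('side','s3')
cv2.imwrite('pics/s3c.png',cv2.resize(s['frame'][130:290,235:365,::-1],None,fx=3.7,fy=3.7,interpolation=cv2.INTER_CUBIC))
E
```

```text
t 15.55 cw -86.56 F [-0.7 -1.   0.1] M [-0.009  0.089  0.004] tcp [0.3974 0.0207 0.1126] g 0.005
t 16.38 cw -86.72 F [-2.2  0.4  6.3] M [0.117 0.925 0.01 ] tcp [0.4628 0.0248 0.1162] g 0.005
```

View pics/s3c.png

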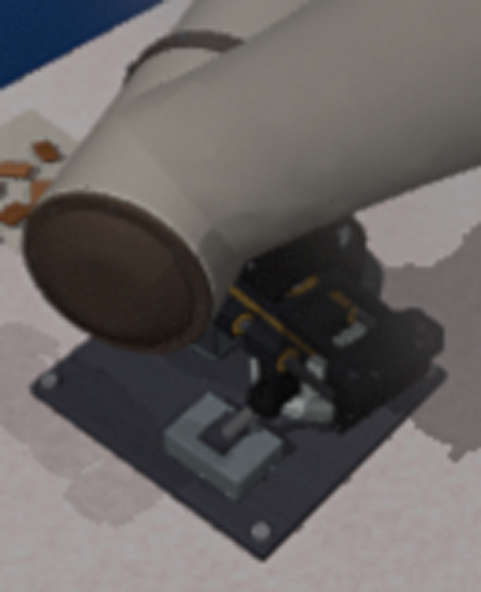

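```bash
python3 - <<'E'
from h import *
a=load('s3')['frame'][205:260,275:350,::-1];b=load('s0')['frame'][205:260,275:350,::-1]
z=lambda i:cv2.convertScaleAbs(cv2.resize(i,None,fx=5.3,fy=5.3,interpolation=cv2.INTER_CUBIC),alpha=1.8)
cv2.imwrite('pics/s3d.png',np.hstack([z(b),z(a)]))
E
python3 f.py
```

```text
t 16.43 cw -86.71 F [-1.6  0.4  7. ] M [0.1   0.693 0.044] tcp [0.4627 0.0249 0.1162] g 0.005
```

View pics/s3d.png

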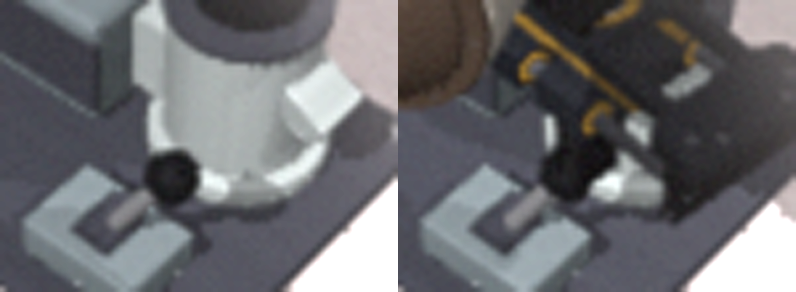

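The finger has ridden onto the shoulder of the ball, at about (569,172) in the right half, and is pressing it down, so the lever has barely moved. I'll back off, straddle the ball with the jaws half open along x, and push it with the flat pad.

```bash

python3 -m jog '{"delta_pos":[[-10,0,0],[-10,0,0],[0,0,25],[0,0,30],[0,0,20],[10,0,0],[15,-1,0],[10,-1,0],[0,0,0],[0,0,0]],"rot":[[0,0,0],[0,0,0],[0,0,0],[0,0,0],[0,0,0],[0,0,0],[0,0,0],[0,0,0],[0,0,0],[0,0,0]],"grip":[0,0,0,60,60,60,60,60,60,60]}' >/dev/null; python3 f.py
python3 - <<'E'
from h import *
s=save('side','s4');print(r.tips_ahead)
z=lambda i:cv2.convertScaleAbs(cv2.resize(i,None,fx=5,fy=5,interpolation=cv2.INTER_CUBIC),alpha=1.6)
cv2.imwrite('pics/s4c.png',z(s['frame'][160:265,260:370,::-1]))
E
```

```text
t 17.27 cw -86.64 F [-0.6  0.2  0. ] M [0.023 0.158 0.038] tcp [0.4761 0.0225 0.1893] g 0.449
0.025
```

View pics/s4c.png

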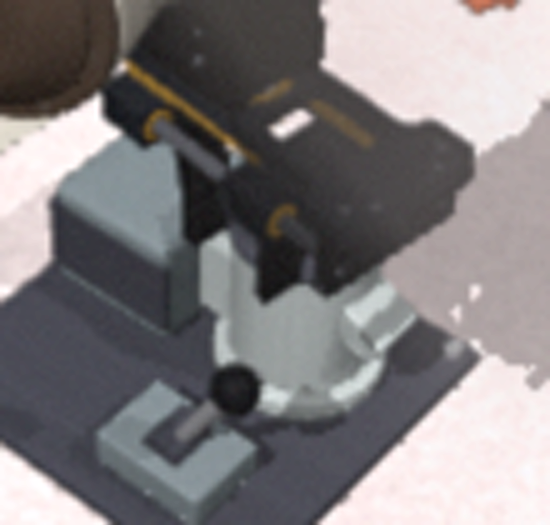

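```bash
python3 - <<'E'
from h import *
s=load('s4');S=lambda x,y:(s,260+(x+.5)/5-.5,160+(y+.5)/5-.5)
for q in((205,232),(275,292)):print(atz(*S(*q),.164))
print(atz(*S(235,390),.104))
E
```

```text
[0.51837015 0.0027685  0.164     ]
[0.46784149 0.00727325 0.164     ]
[0.47308181 0.02589078 0.104     ]
```

```bash
python3 - <<'E'
from h import *
s=load('s1')
for z in(.196,.21,.22,.23):print(z,atz(s,314.9,185,z))
s=load('s4');S=lambda x,y:(s,260+(x+.5)/5-.5,160+(y+.5)/5-.5)
for z in (.164,.18,.19):print(z,atz(*S(205,232),z),atz(*S(275,292),z))
t=save('top','t4')
z=lambda i:cv2.convertScaleAbs(cv2.resize(i,None,fx=5,fy=5,interpolation=cv2.INTER_CUBIC),alpha=2.2)
cv2.imwrite('pics/t4c.png',z(t['frame'][165:285,235:365,::-1]))
E
```

```text
0.196 [ 0.52291279 -0.04996934  0.196     ]
0.21 [ 0.51271718 -0.03818827  0.21      ]
0.22 [ 0.5054346  -0.02977322  0.22      ]
0.23 [ 0.49815203 -0.02135817  0.23      ]
0.164 [0.51837015 0.0027685  0.164     ] [0.46784149 0.00727325 0.164     ]
0.18 [0.50740111 0.01427837 0.18      ] [0.45811193 0.01867262 0.18      ]
0.19 [0.50054546 0.02147204 0.19      ] [0.45203095 0.02579722 0.19      ]
```

View pics/t4c.png

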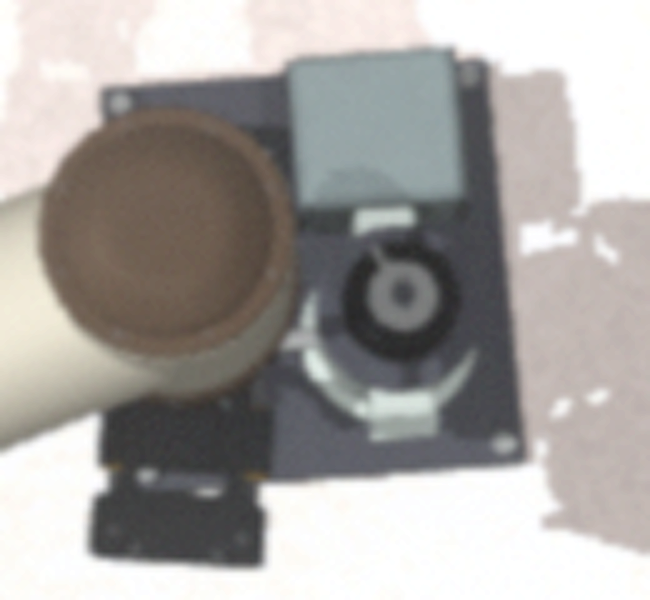

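```bash

python3 -m jog '{"delta_pos":[[1,1,-15],[0,0,-20],[0,0,-15],[0,0,-8],[0,0,-8]],"rot":[[0,0,0],[0,0,0],[0,0,0],[0,0,0],[0,0,0]],"grip":[60,60,60,60,60]}' >/dev/null; python3 f.py
python3 -m jog '{"delta_pos":[[0,0,-8],[0,0,-8],[0,0,0]],"rot":[[0,0,0],[0,0,0],[0,0,0]],"grip":[60,60,60]}' >/dev/null; python3 f.py
python3 -c "
from h import *
f=r.sense()['wrist_force'];import sys;sys.exit(int(abs(f).max()>4))" && python3 -m jog '{"delta_pos":[[0,0,-8],[0,0,-6],[0,0,0]],"rot":[[0,0,0],[0,0,0],[0,0,0]],"grip":[60,60,60]}' >/dev/null; python3 f.py
```

```text
t 17.78 cw -86.71 F [ 0.4 -0.9  0.1] M [0.026 0.046 0.06 ] tcp [0.4772 0.0237 0.1238] g 0.593
t 18.03 cw -86.67 F [ 0.4  0.6 -0.2] M [0.062 0.153 0.002] tcp [0.4769 0.0236 0.1073] g 0.598
t 18.28 cw -86.67 F [-0.5  0.1  1.2] M [-0.016  0.116 -0.008] tcp [0.4771 0.0236 0.0934] g 0.600
```

Free descent around the ball. Now I'll push toward +x, bearing slightly to +y along the mill's x axis.

```bash

python3 -m jog '{"delta_pos":[[8,0.6,0],[8,0.6,0],[8,0.7,0],[8,0.7,0],[8,0.7,0],[0,0,0]],"rot":[[0,0,0],[0,0,0],[0,0,0],[0,0,0],[0,0,0],[0,0,0]],"grip":[60,60,60,60,60,60]}' >/dev/null; python3 f.py
python3 -c "
from h import *
f=r.sense()['wrist_force'];import sys;sys.exit(int(abs(f).max()>7))" && python3 -m jog '{"delta_pos":[[8,0.7,0],[8,0.7,0],[8,0.7,0],[8,0.6,0],[4,0,0],[0,0,0]],"rot":[[0,0,0],[0,0,0],[0,0,0],[0,0,0],[0,0,0],[0,0,0]],"grip":[60,60,60,60,60,60]}' >/dev/null; python3 f.py
```

```text
t 18.78 cw -86.70 F [-0.4  0.3  0.9] M [0.033 0.102 0.042] tcp [0.5203 0.0275 0.0947] g 0.597
t 19.28 cw -86.69 F [ 0.5 -0.8  0.3] M [-0.019  0.076 -0.007] tcp [0.5552 0.0299 0.0944] g 0.599
```

```bash
cat > g.py <<'E'
from h import *
import sys
sys.exit(int(r.sense()['wrist_force'][0]<-4))
E
python3 -m jog '{"delta_pos":[[3,0.2,0],[0,0,0]],"rot":[[0,0,0],[0,0,0]],"grip":[60,60]}' >/dev/null; python3 f.py;python3 g.py &&
python3 -m jog '{"delta_pos":[[2,0,0],[0,0,0]],"rot":[[0,0,0],[0,0,0]],"grip":[60,60]}' >/dev/null; python3 f.py;python3 g.py &&
python3 -m jog '{"delta_pos":[[2,0,0],[0,0,0]],"rot":[[0,0,0],[0,0,0]],"grip":[60,60]}' >/dev/null; python3 f.py;python3 g.py &&
python3 -m jog '{"delta_pos":[[2,0,0],[0,0,0]],"rot":[[0,0,0],[0,0,0]],"grip":[60,60]}' >/dev/null; python3 f.py;python3 g.py &&
python3 -m jog '{"delta_pos":[[2,0,0],[0,0,0]],"rot":[[0,0,0],[0,0,0]],"grip":[60,60]}' >/dev/null; python3 f.py;python3 g.py &&
python3 -m jog '{"delta_pos":[[2,0,0],[0,0,0]],"rot":[[0,0,0],[0,0,0]],"grip":[60,60]}' >/dev/null; python3 f.py
```

```text
t 19.45 cw -86.69 F [-0.  -0.4 -1.2] M [-0.038  0.117  0.041] tcp [0.5571 0.03   0.0945] g 0.599
t 19.62 cw -86.69 F [-0.7  0.  -0.3] M [0.067 0.195 0.005] tcp [0.5588 0.03   0.0945] g 0.597
t 19.78 cw -86.69 F [-0.6 -0.1 -0.8] M [ 0.033  0.246 -0.015] tcp [0.5609 0.03   0.0946] g 0.604
t 19.95 cw -86.66 F [-4.4  0.6  2.7] M [ 0.381  1.523 -0.047] tcp [0.5615 0.0299 0.0943] g 0.597
t 19.95 cw -86.66 F [-4.4  0.6  2.7] M [ 0.381  1.523 -0.047] tcp [0.5615 0.0299 0.0943] g 0.597
t 19.95 cw -86.66 F [-4.4  0.6  2.7] M [ 0.381  1.523 -0.047] tcp [0.5615 0.0299 0.0943] g 0.597
```

Stop felt at TCP x 0.5615, against 0.562 expected. One more 2 mm press to make sure it is fully over, then retreat straight up and away.

```bash

python3 -m jog '{"delta_pos":[[2,0,0],[0,0,0],[0,0,0]],"rot":[[0,0,0],[0,0,0],[0,0,0]],"grip":[60,60,60]}' >/dev/null; python3 f.py
python3 -m jog '{"delta_pos":[[-4,0,0],[-4,0,0],[0,0,10],[0,0,20],[0,0,30],[0,0,30],[0,0,30],[-20,0,10],[-30,0,0],[-40,0,0]],"rot":[[0,0,0],[0,0,0],[0,0,0],[0,0,0],[0,0,0],[0,0,0],[0,0,0],[0,0,0],[0,0,0],[0,0,0]],"grip":[60,60,60,60,60,60,60,60,60,60]}' >/dev/null; python3 f.py
python3 -m jog '{"delta_pos":[[-40,20,0],[-30,35,0],[0,40,0],[0,40,0],[0,40,0],[0,40,0],[0,30,0],[0,0,0],[0,0,0]],"rot":[[0,0,0],[0,0,0],[0,0,0],[0,0,0],[0,0,0],[0,0,0],[0,0,0],[0,0,0],[0,0,0]],"grip":[60,60,60,60,60,60,60,60,60]}' >/dev/null; python3 f.py
python3 - <<'E'
from h import *
s=save('side','s5');t=save('top','t5')
z=lambda i,o,f:cv2.convertScaleAbs(cv2.resize(i,(o,f),interpolation=cv2.INTER_CUBIC),alpha=1.7)
cv2.imwrite('pics/f5.png',np.hstack([z(t['frame'][165:275,245:355,::-1],400,400),z(s['frame'][170:280,250:360,::-1],400,400)]))
E
```

```text
t 20.20 cw -86.64 F [-8.5  3.2  3.7] M [ 0.748  2.647 -0.044] tcp [0.5617 0.0298 0.0941] g 0.599
t 21.03 cw -86.65 F [-0.2  0.9  0.9] M [0.098 0.174 0.065] tcp [0.4688 0.0305 0.2264] g 0.600
t 21.78 cw -86.83 F [-0.3 -0.6  0.1] M [-0.063  0.095 -0.047] tcp [0.4028 0.272  0.2252] g 0.601
```

View pics/f5.png

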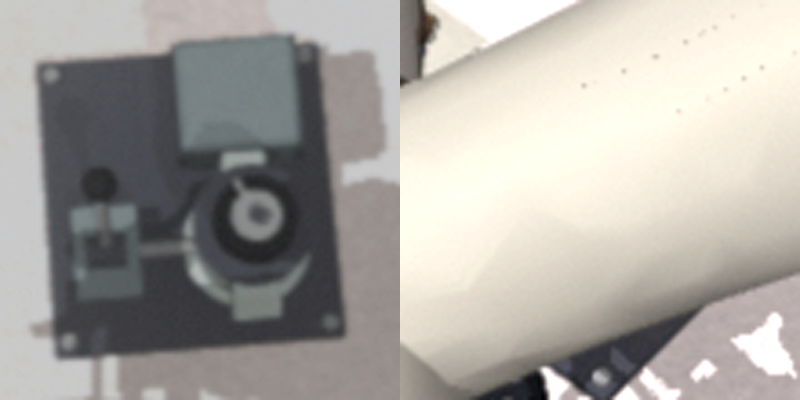

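The top view shows the lever leaning to +x, with the ball at (100,184) of 400, and the rib still at (238,186). The arm hides the side view.

```bash
python3 - <<'E'
from h import *
from station import finish_job
t=load('t5');f=110/400
print('ball',atz(t,245+100.5*f-.5,165+184.5*f-.5,.104),'expected .549 .029')
s=r.sense();print(s['wrist_force'],s['joint_velocities'].round(1))
print(finish_job())
E
```

```text
ball [0.54883225 0.02811771 0.104     ] expected .549 .029
[ 0.3714427  -1.151233   -0.25312518] [-0.9 -0.6 -0.8 -0.  -0.   0.1]
the job is handed in; nothing more can be done
None
```

The mill is set, the lock lever is thrown fully over, and the job is handed in at about 22 s on the robot's clock.

- **Ring:** I turned it clockwise through the clicks until the resistance rose to about 0.30 N m, held for over 0.1 s. The highest reading was 0.33 N m, well short of the 0.75 N m jam. I then backed it off to the third click from where the burrs met. The moment there was about zero, so the ring was sitting in a click. The rib is back where it started, which fits, because the burrs met about 72° (three clicks) on from the start.
- **Lever:** my first push with closed fingers failed, because they rode up onto the ball's shoulder. I then straddled the ball with the jaws half open and pushed it to the stop, which I felt at 4 to 8 N. Afterwards the ball was at (0.549, 0.028), against an expected (0.549, 0.029).
- **Disagreement:** in the pictures the fingertips looked about 20 mm higher than the stated 25 mm ahead of the TCP. I lowered the tool further to allow for this, and it touched nothing else that I could feel.
- **Last checks:** the last top view shows the lever over and the ring unmoved. The arm hid the mill in the last side view. The gripper was clear of everything at hand-in. I did not go near the jar, brush or sherd, but I did not re-measure where they stand.

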